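# Fold away the three-leaf desk divider

## Task

Fold the blue desk divider flat, leaf by leaf: first fold the loose end leaf onto the middle leaf until its sprung roller catch clicks and holds it, and only then swing the middle leaf, with the end leaf caught on it, against the fixed leaf until that catch clicks too. Push gently, do not force the leaves, and leave the other things on the desk where they stand.

Things in the scene. Friction and masses are not known exactly. Their poses are not given: they have to be found in the camera images.
- divider: fixed leaf of the blue folding divider: upright panel, 190 mm long, 10 mm thick, top 120 mm over the desk, on a dark foot plate bolted down. Origin on the desk, z up. In this frame the panel runs along y from -85 to +105 mm, centred on x = +20 mm. The middle leaf hangs on a vertical hinge (hinge 1) at x = 0, y = -90 mm.
- mid_leaf (a joint): angle of the middle leaf about hinge 1, rad: 0 = folded flat along the fixed leaf, at a hard stop; it grows as the leaf opens, counter-clockwise from above. The hinge is stiff (friction 0.9 N m): the leaf stays where it is left, but yields to more. To be caught, its round end bar must be pushed past base_roller: from about 0.08 to 0.02 rad this takes some 4 to 8 N more at the end bar.
- end_leaf (a joint): angle of the end leaf about hinge 2, relative to the middle leaf, rad: 0 = folded flat on the middle leaf's inner side (toward the fixed leaf), at a hard stop; grows as it opens, counter-clockwise from above. Friction 0.1 N m; a spring (0.15 N m/rad, rest at 1.6) throws it open unless caught. To be caught its tip bar must pass mid_roller: from 0.11 to 0.03 rad some 4 to 8 N more at the tip.
- mid_leaf_mark (a point): point on the middle leaf's top edge. Its axes are the leaf's (those of the divider at angle 0). The leaf's frame has its origin on hinge 1 at desk height; there the mark is at x -20, y 90, z 120 mm; the panel is 10 mm thick, centred on x = -20, from y = 6 to 183 (end bar), z = 10 to 120 mm; hinge 2, which carries the end leaf, is vertical at x = -12, y = 168 mm.
- end_leaf_mark (a point): point on the end leaf's top edge. Its axes are the leaf's (those of the middle leaf at angle 0). The leaf's frame has its origin on hinge 2 at desk height; there the mark is at x 8, y -70, z 120 mm; the panel is 10 mm thick, centred on x = +8, from y = -4 to -138 mm (tip bar), z = 10 to 120 mm.
- end_leaf_tip (a point): top centre of the end leaf's round tip bar, 10 mm thick: x 8, y -133, z 120 mm in the end leaf's frame; axes as the end leaf's
- base_roller_mark (a point): centre of the fixed leaf's catch: an upright orange sprung roller 10 mm thick, 50 mm tall, 65 mm over the desk. A grey bracket (z 27 to 103 mm) carries it, reaching from the fixed leaf's free end along the divider's -x to x = -32 mm, 15 to 22 mm beyond the roller in y
- mid_roller_mark (a point): centre of the middle leaf's catch: a like orange roller near hinge 1, x 4, y 29, z 65 mm in the middle leaf's frame, on a grey bracket at y 9 to 16, x -24 to +9 mm
- tape_roll: roll of tan tape lying flat, 100 mm across, 25 mm high, loose; origin at the centre of its underside
- rook: red chess rook, 74 mm across the foot, 67 mm high, loose; origin at the centre of its underside
- sleeve: pale blue flanged sleeve standing upright, 54 mm across, 69 mm high, loose; origin at the centre of its underside
- figure: pale statuette standing upright, 44 x 49 x 146 mm, loose; origin at the centre of its underside
- glue: white and green glue stick lying down, 91 mm long, 20 mm thick, loose; origin at the centre of its underside
- puck: black round hub with a domed top, 104 mm across, 38 mm high, loose; origin at the centre of its underside

How it is judged:
By the outcome, as a careful person would: the job done as asked, in the order asked, and still so for the second after the job is handed in, with the robot touching nothing.
It also fails if it takes over 58 s, if anything falls off the work surface, if the arm or the gripper's body presses on something with over 40 N, if the wrist force passes 120 N, or if a joint passes its speed limit or range.

## Robot

A 7-joint arm with a two-finger parallel gripper is mounted at the origin on a cart in front of the work surface, level with it; the furniture and walls round the work are solid. World frame = base frame: x ahead of the robot, y to its left, z up, the work surface at z = 0. Lengths are in m, angles in rad, forces in N, time in s.
With the tool pointing down it reaches from about 0.375 to 0.925 m from the base axis. Payload 3.1 kg.
Tool frame: the origin (TCP) lies at the very end of the fingers, on their centre line; the grasp point (between the pads) lies manip.grip_depth behind it (manip.grip_depth is the distance from the TCP to the grasp point, in m); z points along the fingers, y is the line along which they close (so a half turn about z gives the same grasp; the last joint's range is limited). The gripper opens to 85 mm and grips with 20 to 120 N. Pads are 22 mm wide; open, the fingers measure 114 mm over their backs; the gripper's body (76 mm by 85 mm) begins 54 mm behind the grasp point. The pads swing forward as they close: fully open they stand 13 mm farther back than shut.
Start: joints at [-1.212, 0.383, 0.044, 1.598, -0.018, 1.161, -0.05], TCP at [0.287, 0.583, 0.231] pointing down, gripper open.
Joint ranges: [-2.61, 2.61], [-0.41, 2.15], [-1.48, 1.57], [0, 2.5], [-1.57, 4.71], [0.05, 1.97], [-2.85, 2.85]. Speed limits (rad/s): [2.79, 2.79, 3.14, 3.14, 3.14, 3.14, 3.14].

## Interface

Orientations are given as [roll, pitch, yaw] about the fixed x, y, z axes, in that order (R = Rz(yaw) Ry(pitch) Rx(roll)).
In Python, from workcell import manip gives the robot as it stands.
- The arm moves only by the shell command python3 drive.py 'ROWS'. ROWS is one flat JSON list of numbers that holds 1 to 12 rows one after another, with no inner brackets; each row has 5 numbers: dx, dy, dz in m, then a turn about the tool's z in rad, then the finger opening in m; each row shifts and turns the commanded pose from where the row before left it, along the tool's axes as they then stand; what a row does not reach is not made up. A row lasts 1/10 s, in which the tool goes at most 0.05 m and 0.15 rad, less where a joint would pass 70% of its speed; a pose out of reach is approached as far as the arm can. The fingers move at their own pace and stop on an object; the grip force is fixed at half the most. Time passes only in rows, so rows that do not move let the fingers close. It prints the time, the measured TCP pose, the force, the opening and the grip force at its end. Input that does not fit is refused with a message, and nothing moves.
- manip.sense(): the state, without advancing time (a new reading comes with each control period).
- manip.camera(name): name is "scene" or "top"; returns a dict with "frame" (384x512x3 uint8, red, green, blue), "fov_y" (degrees; the focal length in pixels is half the picture's height over the tangent of half this angle, whatever the lens; pixels are square), "cx", "cy" (the principal point, pixels), "camera_from_world" (4x4, takes a point from world to camera coordinates). Camera axes: x right, y down, z forward; pixel columns grow to the right and rows downward; lengths in m; the calibration is good to about 2 mm. A picture is of the moment at which its call begins. There is no depth.
- manip.close_job(): hands the job in; it is judged then, once.
The state is a dict: "time_s": time; "qpos": joint angles; "qd": joint speeds; "tau": joint torques, N m; "eef_pos": TCP position; "tcp_rot": TCP orientation; "wrist_force": force on the tool from outside, world axes, zero at the start; "wrist_torque": the same for the moment, N m; "finger_gap": finger opening in m; "finger_force": force on a finger pad.
Only numpy, scipy, OpenCV 4.12 (cv2) and the standard library are available. Lean on these libraries where they do the work, as an engineer would, in place of code of your own. Each camera call takes 0.05 s, during which the arm holds its last target. There are 200 camera calls.

## Working session

There is one attempt and no reset: what is moved stays moved. The work goes in short steps, Python scripts to look and compute and a shell command to move; the robot and the scene stay as the last step left them, time stands still between calls to the robot, and variables do not carry over. Pictures are saved under pics/ and viewed, at most 10 in all, crops included, and the job is handed in when it is done.

```bash
mkdir -p pics; ls; cat > h.py <<'E'
import numpy as np,cv2,json
from workcell import manip
def snap(n,tag):
    c=manip.camera(n); f=c["frame"]; cv2.imwrite(f"pics/{tag}.png",f[:,:,::-1]); 
    np.savez(f"pics/{tag}.npz",M=c["camera_from_world"],fov=c["fov_y"],cx=c["cx"],cy=c["cy"],f=f); return c
class Cam:
    def __init__(s,tag):
        d=np.load(f"pics/{tag}.npz"); s.M=d["M"]; s.f=d["f"]; s.F=s.f.shape[0]/2/np.tan(np.radians(d["fov"])/2); s.c=np.array([d["cx"],d["cy"]])
    def proj(s,P):
        P=np.atleast_2d(P); q=P@s.M[:3,:3].T+s.M[:3,3]; return q[:,:2]/q[:,2:]*s.F+s.c
    def atz(s,uv,z):
        R=s.M[:3,:3];o=-R.T@s.M[:3,3]; d=R.T@np.append((np.array(uv)-s.c)/s.F,1); return o+d*(z-o[2])/d[2]
E
python3 - <<'E'
from h import *
a=snap("scene","s0")["frame"];b=snap("top","t0")["frame"]
for n in("s0","t0"):
    cv2.imwrite(f"pics/{n}b.png",cv2.resize(cv2.imread(f"pics/{n}.png"),(800,600),interpolation=cv2.INTER_CUBIC))
    c=Cam(n);print(c.M.round(3).tolist(),c.F,c.c)
s=manip.sense();print(s["time_s"],s["eef_pos"],s["tcp_rot"],s["wrist_force"],s["finger_gap"],manip.grip_depth)
E
```

```text
drive.py
pics
workcell.py
[[0.686, -0.727, -0.018, -0.384], [-0.548, -0.5, -0.671, 0.399], [0.479, 0.47, -0.741, 1.367], [0.0, 0.0, 0.0, 1.0]] 426.3794135212511 [257.373168   193.23385261]
[[-0.02, -1.0, -0.001, 0.027], [-0.993, 0.02, -0.12, 0.568], [0.12, -0.001, -0.993, 1.608], [0.0, 0.0, 0.0, 1.0]] 363.0056225699536 [260.81611775 193.45961013]
0.1 [0.28633575 0.58257323 0.22998846] [-3.13916467e+00  1.66029230e-04  2.68487658e+00] [-0.1358221   0.50103133 -0.35838824] 0.08541579057151344 0.0187
```

View pics/s0b.png

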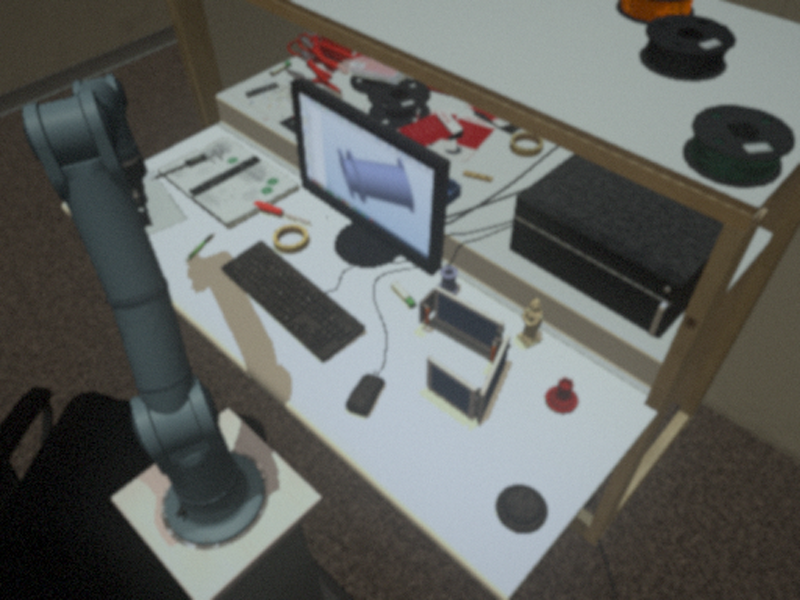

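View pics/t0b.png

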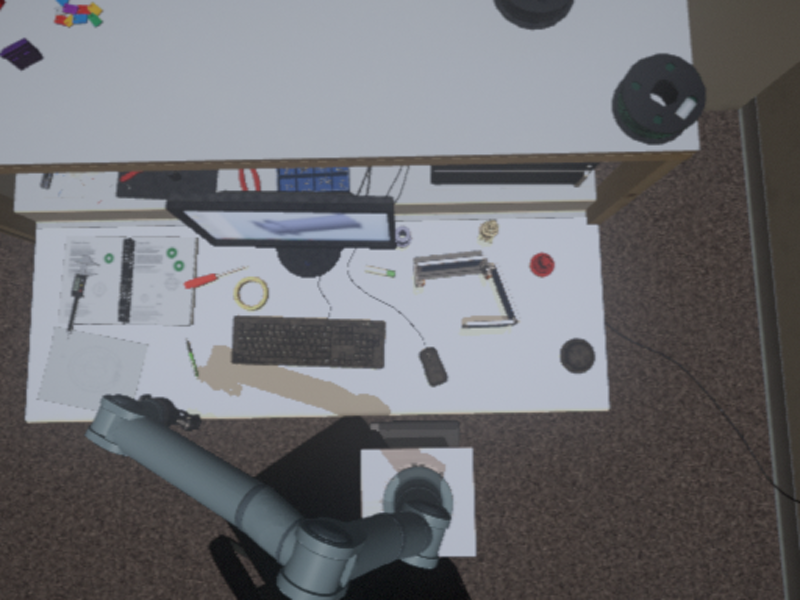

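The overview shows the fixed leaf at about (450,265) in the enlarged top view, the middle leaf from (490,265) to (515,322), and the end leaf reaching back to (463,323). The rook, figure and sleeve stand nearby. Next I enlarge this area.

```bash
python3 - <<'E'
import cv2
a=cv2.imread("pics/t0.png")[135:225,250:370]; cv2.imwrite("pics/t0c.png",cv2.resize(a,None,fx=6.6,fy=6.6,interpolation=cv2.INTER_CUBIC))
b=cv2.imread("pics/s0.png")[165:285,240:400]; cv2.imwrite("pics/s0c.png",cv2.resize(b,None,fx=5,fy=5,interpolation=cv2.INTER_CUBIC))
E
```

```text
(no output)
```

View pics/t0c.png

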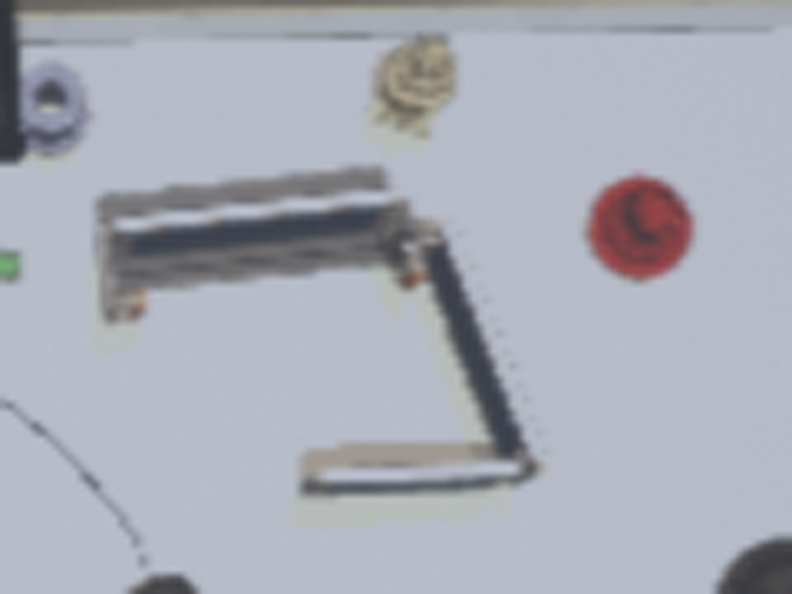

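View pics/s0c.png

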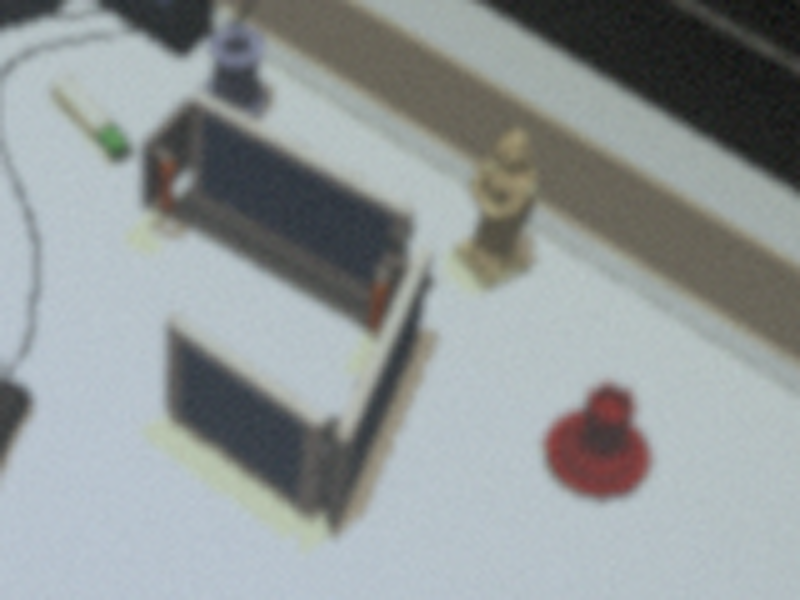

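The top crop shows the fixed leaf's white edge from (112,225) to (385,203), the middle leaf from (440,235) to (520,455), and the end leaf from (315,470) to (520,463). The orange rollers are at (135,303) and (410,278). The scene crop shows the same edges and rollers, so I fit the model to both.

```bash
cat >> h.py <<'E'
def R2(a): return np.array([[np.cos(a),-np.sin(a)],[np.sin(a),np.cos(a)]])
def pt(p,leaf,x,y,z):
    v=np.array([x,y])
    if leaf=='e': v=np.array([-.012,.168])+R2(p[4])@v; leaf='m'
    if leaf=='m': v=np.array([0,-.09])+R2(p[3])@v
    return np.append(p[:2]+R2(p[2])@v,z)
E
python3 - <<'E'
from h import *
from scipy.optimize import least_squares
T,S=Cam("t0"),Cam("s0")
t=lambda u,v:np.array([250+u/6.6,135+v/6.6]); s=lambda u,v:np.array([240+u/5,165+v/5])
obs=[(T,t(112,225),'f',.02,.105,.12),(T,t(385,203),'f',.02,-.085,.12),
(T,t(318,472),'e',.008,-.133,.12),
(S,s(195,97),'f',.02,.105,.12),(S,s(410,214),'f',.02,-.085,.12),
(S,s(167,182),'f',-.0,.085,.065) ,(S,s(379,300),'m',.004,.029,.065),(T,t(410,275),'m',.004,.029,.09),
(S,s(428,258),'m',-.02,.006,.12),(S,s(343,430),'m',-.02,.178,.12),(S,s(173,320),'e',.008,-.138,.12),
(T,t(445,235),'m',-.02,.006,.12),(T,t(525,455),'m',-.02,.178,.12)]
obs=[o for o in obs if not (o[2]=='f' and o[3]==0)]
res=lambda p:np.concatenate([(o[0].proj(pt(p,*o[2:]))[0]-o[1]) for o in obs])
r=least_squares(res,[.6,-.1,.1,1.9,1.3],loss='soft_l1');p=r.x
print(p.round(4));print(res(p).reshape(-1,2).round(1).tolist())
np.save("p.npy",p)
for n,a in dict(h1=('f',0,-.09,0),h2=('e',0,0,0),tip=('e',.008,-.133,.12),mm=('m',-.02,.09,.12),mend=('m',-.02,.178,.12),em=('e',.008,-.07,.12),fixR=('f',.02,-.085,.12),fixL=('f',.02,.105,.12),mr=('m',.004,.029,.065)).items(): print(n,pt(p,*a).round(3))
for n,uv,z in (("rook",(640,240),.03),("fig",(412,95),.08)):print(n,T.atz(t(*uv),z).round(3))
print(S.atz(s(598,455),.01),"rook s", "mouse",T.atz((277,233),.02),"sleeve",T.atz(t(52,108),.05))
print("broll f-frame", [ (R2(p[2]).T@(c.atz(q,.065 if c is S else .09)[:2]-p[:2])).round(4) for c,q in((S,s(167,182)),(T,t(135,300)))])
E
```

```text
[ 0.6519 -0.1208  0.0927  1.8139  1.2372]
[[0.3, 0.2], [2.6, -1.3], [0.3, 0.2], [-0.5, -1.2], [-0.0, -1.1], [-0.7, 1.1], [1.1, -0.1], [-0.5, -2.8], [-0.1, 0.5], [-0.6, -1.9], [0.0, -2.1], [2.7, 1.8]]
h1 [ 0.66 -0.21  0.  ]
h2 [ 0.506 -0.277  0.   ]
tip [ 0.497 -0.144  0.12 ]
mm [ 0.582 -0.259  0.12 ]
mend [ 0.499 -0.288  0.12 ]
em [ 0.497 -0.207  0.12 ]
fixR [ 0.68  -0.204  0.12 ]
fixL [ 0.662 -0.014  0.12 ]
mr [ 0.632 -0.216  0.065]
rook [ 0.662 -0.38   0.03 ]
fig [ 0.756 -0.218  0.08 ]
[ 0.66931293 -0.38987117  0.01      ] rook s mouse [ 0.38891165 -0.05384272  0.02      ] sleeve [0.7589634 0.025147  0.05     ]
broll f-frame [array([-0.0248,  0.0948]), array([-0.0253,  0.0957])]
```

```bash
cat >> h.py <<'E'
def overlay(p,t,s,out,to=(262,150),so=(264,178)):
    ims=[]
    for tag,o in((t,to),(s,so)):
        c=Cam(tag);k=5;im=cv2.resize(c.f[o[1]:o[1]+110,o[0]:o[0]+80,::-1].copy(),None,fx=k,fy=k,interpolation=cv2.INTER_CUBIC)
        g=lambda P:((c.proj(P)-o+.5)*k-.5).round().astype(int)
        for l,x,y0,y1,col in(('f',.02,-.085,.105,(0,0,255)),('m',-.02,.006,.183,(0,200,0)),('e',.008,-.138,-.004,(255,0,255))):
            for z in(.12,.01): cv2.polylines(im,[g(np.array([pt(p,l,x+a,y,z) for a,y in((-.005,y0),(.005,y0),(.005,y1),(-.005,y1))]))],True,col,1)
        cv2.polylines(im,[g(np.array([pt(p,'m',.004,.029,z) for z in(.04,.09)]))],False,(255,255,0),1)
        ims.append(im)
    cv2.imwrite(out,np.hstack(ims))
E
python3 -c "
from h import *
overlay(np.load('p.npy'),'t0','s0','pics/ov.png')"
```

```text
(no output)
```

View pics/ov.png

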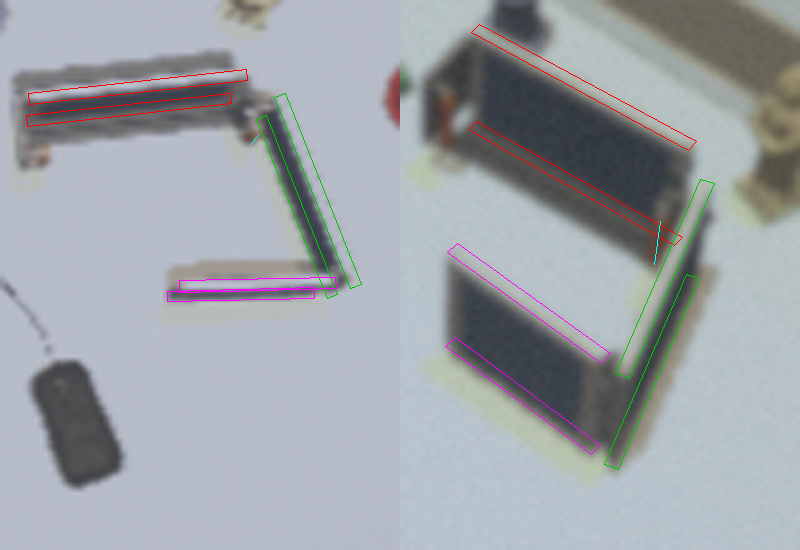

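The overlay fits to about 1 px (roughly 4 mm), which is close enough when contact is found by force. I turn the tool first so its axes line up with the middle leaf, then close the fingers.

```bash
cat >> h.py <<'E'
from scipy.spatial.transform import Rotation as Ro
def st(goal=None):
    s=manip.sense();R=Ro.from_euler('xyz',s["tcp_rot"]).as_matrix();e=np.array(s["eef_pos"])
    print("t",round(s["time_s"],2),"pos",e.round(4),"yaw",round(s["tcp_rot"][2],3),"F",np.array(s["wrist_force"]).round(1),"Ftool",(R.T@s["wrist_force"]).round(1),"gap",round(s["finger_gap"],4))
    if goal is not None: print("tool delta",(R.T@(np.array(goal)-e)).round(4))
    return s,R,e
E
python3 drive.py '[0,0,0,-0.13,0,0,0,0,-0.13,0,0,0,0,-0.13,0,0,0,0,-0.13,0,0,0,0,-0.13,0,0,0,0,-0.14,0,0,0,0,0,0,0,0,0,0,0]'
python3 -c "
from h import *
st([.44,-.16,.231])"
```

```text
time_s: 0.9
eef_pos: [0.2866, 0.583, 0.2307]
tcp_rot: [-3.141, -0.001, -2.811]
wrist_force: [-0.6, 0.3, -0.4]
finger_gap: -0.0
finger_force: 0.0
t 0.9 pos [0.2866 0.583  0.2307] yaw -2.811 F [-0.6  0.3 -0.4] Ftool [0.4 0.5 0.4] gap -0.0
tool delta [ 9.580e-02 -7.526e-01  3.000e-04]
```

```bash
python3 drive.py '[0,-0.045,0,0,0,0,-0.045,0,0,0,0,-0.045,0,0,0,0,-0.045,0,0,0,0.01,-0.045,0,0,0,0.01,-0.045,0,0,0,0.01,-0.045,0,0,0,0.01,-0.045,0,0,0,0.01,-0.045,0,0,0,0.01,-0.045,0,0,0,0.01,-0.045,0,0,0,0.01,-0.045,0,0,0]' | tail -0
python3 -c "
from h import *
st([.44,-.16,.231])"
```

```text
t 2.1 pos [0.3876 0.0451 0.2315] yaw -2.811 F [0.9 0.9 0.7] Ftool [-1.1  0.6 -0.7] gap 0.0002
tool delta [ 0.0171 -0.211   0.0003]Exception ignored on flushing sys.stdout:
BrokenPipeError: [Errno 32] Broken pipe
```

```bash
python3 drive.py '[0.003,-0.042,0,0,0,0.003,-0.042,0,0,0,0.003,-0.042,0,0,0,0.004,-0.042,0,0,0,0.004,-0.043,0,0,0,0,0,0.045,0,0,0,0,0.045,0,0,0,0,0.045,0,0,0,0,0,0,0]' >/dev/null
python3 -c "
from h import *
s,R,e=st([.48,-.16,.096]); snap('scene','s1');snap('top','t1')
p=np.load('p.npy')
for x,y in ((.03,-.118),(.028,-.118)): print((R.T@(pt(p,'e',x,y,.096)-e)).round(3))
overlay(p,'t1','s1','pics/ov1.png')
"
```

```text
t 3.0 pos [ 0.4345 -0.1567  0.0907] yaw -2.811 F [-2.5  0.1 -0.1] Ftool [2.3 0.9 0.1] gap 0.0001
tool delta [-0.0419 -0.0179 -0.006 ]
[-0.038 -0.016 -0.006]
[-0.04  -0.016 -0.006]
```

View pics/ov1.png

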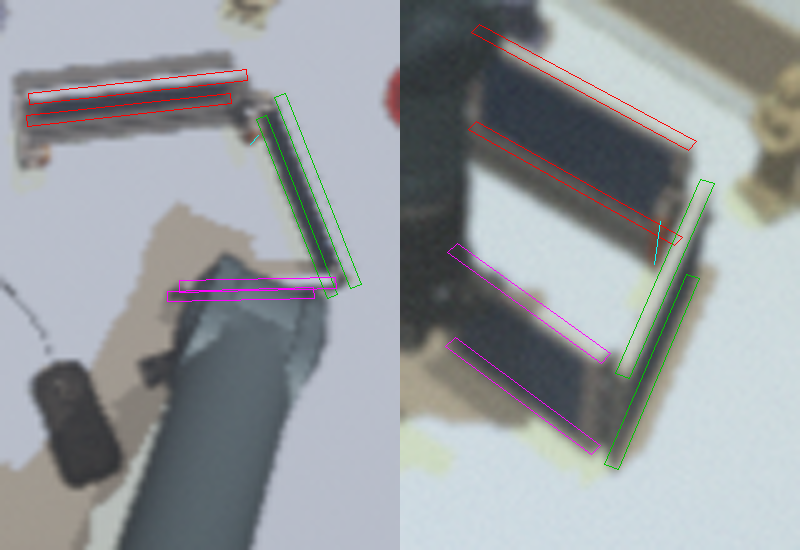

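```bash
python3 drive.py '[0,0,-0.006,0.1,0,0,0,0,0,0]' >/dev/null
cat > w1.py <<'E'
from h import *
s,R,e=st();p=np.load('p.npy');c=np.array([.0145,.011])
yawm=p[2]+p[3]; b=s["tcp_rot"][2]+2*np.pi-np.pi/2-yawm; print("bias",round(b,3))
off=R2(b)@c; prev=e
for th in (p[4]+.15,1.2,1.1,1,.9,.8,.7,.6,.5,.4,.3,.2,.15,.1,.05,.02,0,-.02):
    q=p.copy();q[4]=th;w=pt(q,'e',.013,-.126,e[2])+np.append(R2(yawm)@off,0)
    print(th,w[:2].round(3),"abs",(R.T@(w-e)).round(4)[:2],"step",(R.T@(w-prev)).round(4)[:2]);prev=w
E
python3 w1.py
```

```text
t 3.3 pos [ 0.444  -0.1587  0.1059] yaw -2.909 F [ 0.1 -0.7 -0.5] Ftool [ 0.1 -0.7  0.5] gap 0.0
bias -0.103
1.3871684682340213 [ 0.46  -0.143] abs [-0.0188  0.0118] step [-0.0188  0.0118]
1.2 [ 0.483 -0.139] abs [-0.0424  0.0101] step [-0.0236 -0.0017]
1.1 [ 0.496 -0.139] abs [-0.0548  0.0074] step [-0.0124 -0.0027]
1 [ 0.508 -0.14 ] abs [-0.0668  0.0035] step [-0.012  -0.0039]
0.9 [ 0.521 -0.142] abs [-0.0784 -0.0016] step [-0.0116 -0.0051]
0.8 [ 0.533 -0.146] abs [-0.0894 -0.0079] step [-0.011  -0.0062]
0.7 [ 0.545 -0.15 ] abs [-0.0998 -0.0152] step [-0.0103 -0.0073]
0.6 [ 0.556 -0.156] abs [-0.1093 -0.0235] step [-0.0096 -0.0083]
0.5 [ 0.566 -0.163] abs [-0.118  -0.0327] step [-0.0087 -0.0092]
0.4 [ 0.576 -0.171] abs [-0.1257 -0.0427] step [-0.0077 -0.01  ]
0.3 [ 0.585 -0.18 ] abs [-0.1324 -0.0535] step [-0.0067 -0.0108]
0.2 [ 0.593 -0.19 ] abs [-0.138  -0.0648] step [-0.0056 -0.0114]
0.15 [ 0.597 -0.195] abs [-0.1403 -0.0707] step [-0.0024 -0.0059]
0.1 [ 0.6   -0.201] abs [-0.1424 -0.0767] step [-0.0021 -0.006 ]
0.05 [ 0.603 -0.206] abs [-0.1442 -0.0828] step [-0.0018 -0.0061]
0.02 [ 0.605 -0.209] abs [-0.1451 -0.0865] step [-0.0009 -0.0037]
0 [ 0.606 -0.212] abs [-0.1456 -0.0889] step [-0.0005 -0.0025]
-0.02 [ 0.607 -0.214] abs [-0.1461 -0.0914] step [-0.0005 -0.0025]
```

```bash
python3 drive.py '[-0.019,0.012,0.008,0,0,-0.012,-0.001,0,0,0,-0.012,-0.001,0,0,0,-0.012,-0.003,0,0,0,-0.012,-0.004,0,0,0,-0.012,-0.005,0,0,0,-0.011,-0.006,0,0,0,0,0,0,0,0]' >/dev/null; python3 w1.py | sed -n '1p;8,12p'
```

```text
t 4.1 pos [ 0.5325 -0.1459  0.0946] yaw -2.908 F [-0.2  0.6  0.4] Ftool [ 0.1  0.6 -0.4] gap -0.0003
0.8 [ 0.533 -0.146] abs [-0.0003  0.0001] step [-0.011  -0.0062]
0.7 [ 0.545 -0.15 ] abs [-0.0106 -0.0072] step [-0.0103 -0.0073]
0.6 [ 0.556 -0.156] abs [-0.0202 -0.0155] step [-0.0096 -0.0083]
0.5 [ 0.566 -0.163] abs [-0.0289 -0.0247] step [-0.0087 -0.0092]
0.4 [ 0.576 -0.171] abs [-0.0366 -0.0348] step [-0.0077 -0.01  ]
```

```bash
python3 drive.py '[-0.0105,-0.007,0,0,0,-0.0095,-0.0085,0,0,0,-0.009,-0.009,0,0,0,-0.0075,-0.010,0,0,0,-0.0035,-0.005,0,0,0,0,0,0,0,0]' >/dev/null; python3 w1.py | sed -n '1p;12,20p'; python3 -c "
from h import *
snap('top','t2');snap('scene','s2')
p=np.load('p.npy');p[4]=.35;overlay(p,'t2','s2','pics/ov2.png')"
```

```text
t 4.7 pos [ 0.5787 -0.1751  0.0942] yaw -2.909 F [ 0.1  1.5 -0.4] Ftool [-0.4  1.4  0.4] gap -0.0002
0.4 [ 0.576 -0.171] abs [0.0016 0.0043] step [-0.0077 -0.01  ]
0.3 [ 0.585 -0.18 ] abs [-0.0051 -0.0064] step [-0.0067 -0.0108]
0.2 [ 0.593 -0.19 ] abs [-0.0107 -0.0178] step [-0.0056 -0.0114]
0.15 [ 0.597 -0.195] abs [-0.013  -0.0237] step [-0.0024 -0.0059]
0.1 [ 0.6   -0.201] abs [-0.0151 -0.0297] step [-0.0021 -0.006 ]
0.05 [ 0.603 -0.206] abs [-0.0169 -0.0357] step [-0.0018 -0.0061]
0.02 [ 0.605 -0.209] abs [-0.0178 -0.0394] step [-0.0009 -0.0037]
0 [ 0.606 -0.212] abs [-0.0183 -0.0419] step [-0.0005 -0.0025]
-0.02 [ 0.607 -0.214] abs [-0.0188 -0.0444] step [-0.0005 -0.0025]
```

View pics/ov2.png

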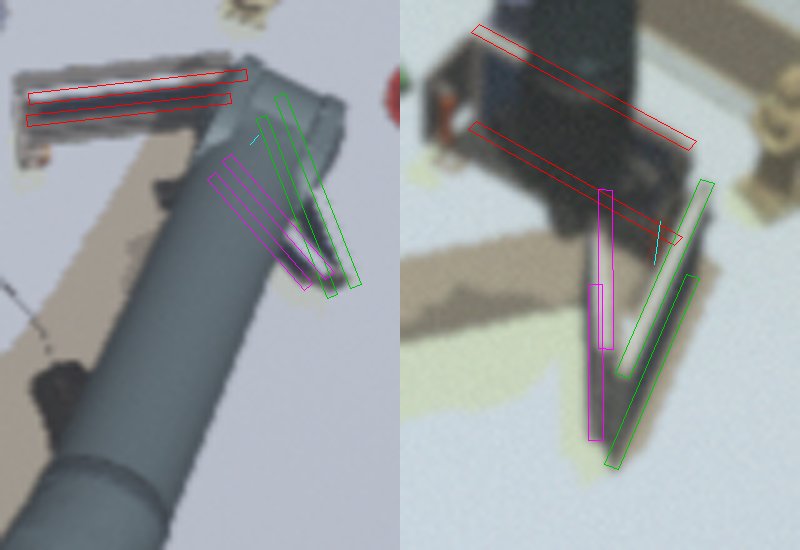

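The end leaf follows as modelled (about 0.35 rad) and the middle leaf is still in place at the green outline. I continue to just before the catch.

```bash
python3 drive.py '[-0.004,-0.006,0,0,0,-0.003,-0.006,0,0,0,-0.003,-0.006,0,0,0,-0.003,-0.006,0,0,0,-0.001,-0.003,0,0,0,0,0,0,0,0]' >/dev/null; python3 w1.py | sed -n '1p;15,20p'; for i in 1; do python3 drive.py '[-0.001,-0.003,0,0,0,0,0,0,0,0]' >/dev/null; python3 -c "
from h import *
st()";done;  python3 drive.py '[-0.001,-0.003,0,0,0,0,0,0,0,0]' >/dev/null; python3 -c "
from h import *
st()"
```

```text
t 5.4 pos [ 0.5982 -0.1985  0.0942] yaw -2.909 F [-0.8  0.7  0.2] Ftool [ 0.6  0.9 -0.2] gap 0.0
0.15 [ 0.597 -0.195] abs [0.0005 0.0035] step [-0.0024 -0.0059]
0.1 [ 0.6   -0.201] abs [-0.0015 -0.0025] step [-0.0021 -0.006 ]
0.05 [ 0.603 -0.206] abs [-0.0033 -0.0085] step [-0.0018 -0.0061]
0.02 [ 0.605 -0.209] abs [-0.0042 -0.0122] step [-0.0009 -0.0037]
0 [ 0.606 -0.212] abs [-0.0047 -0.0147] step [-0.0005 -0.0025]
-0.02 [ 0.607 -0.214] abs [-0.0052 -0.0172] step [-0.0005 -0.0025]
t 5.6 pos [ 0.5997 -0.2001  0.0942] yaw -2.908 F [-0.7  0.5 -0.6] Ftool [0.5 0.6 0.6] gap -0.0
t 5.8 pos [ 0.6006 -0.2013  0.0941] yaw -2.908 F [-4.8  2.4  2.2] Ftool [ 4.1  3.5 -2.1] gap 0.0002
```

```bash
python3 -c "
from h import *
s,R,e=st();p=np.load('p.npy');ym=p[2]+p[3];h=pt(p,'f',0,-.09,0)
print('mid frame',(R2(ym).T@(e-h)[:2]).round(4), s['wrist_torque'])
snap('top','t3');snap('scene','s3')
p[4]=.09;overlay(p,'t3','s3','pics/ov3.png')"; python3 w1.py | tail -5
```

```text
t 5.8 pos [ 0.6006 -0.2013  0.0941] yaw -2.908 F [-4.8  2.4  2.2] Ftool [ 4.1  3.5 -2.1] gap 0.0002
mid frame [0.0282 0.0533] [0.58176834 0.75068728 0.04468567]
0.1 [ 0.6   -0.201] abs [0.0002 0.0008] step [-0.002 -0.006]
0.05 [ 0.603 -0.206] abs [-0.0016 -0.0053] step [-0.0017 -0.0061]
0.02 [ 0.605 -0.209] abs [-0.0025 -0.009 ] step [-0.0009 -0.0037]
0 [ 0.606 -0.212] abs [-0.003  -0.0114] step [-0.0005 -0.0025]
-0.02 [ 0.607 -0.214] abs [-0.0035 -0.0139] step [-0.0005 -0.0025]
```

View pics/ov3.png

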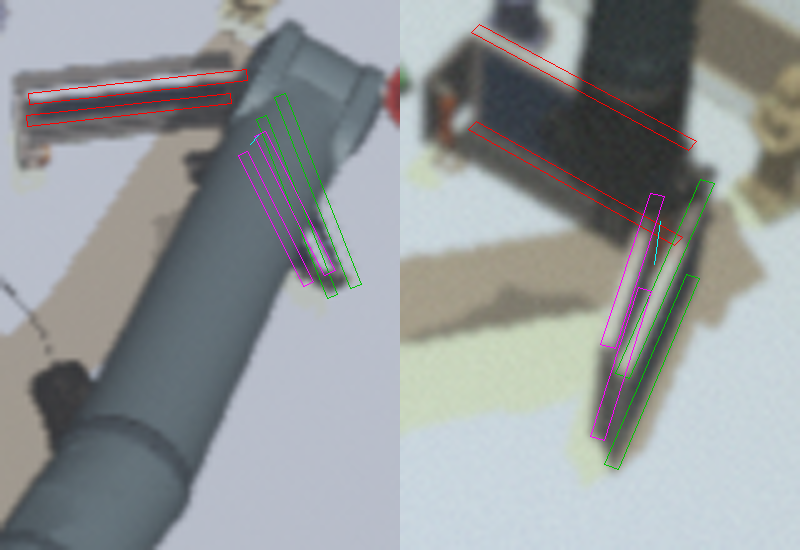

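The leaf is at about 0.11 rad, just touching the roller, and the middle leaf still matches its outline. I check the steady force before pushing through.

```bash
python3 drive.py '[0,0,0,0,0,0,0,0,0,0]' >/dev/null; python3 -c "
from h import *
st()"; python3 drive.py '[-0.0005,-0.002,0,0,0,0,0,0,0,0]' >/dev/null; python3 -c "
from h import *
st()"
```

```text
t 6.1 pos [ 0.6006 -0.2014  0.0941] yaw -2.908 F [-4.3  4.2  2.8] Ftool [ 3.2  5.1 -2.8] gap 0.0002
t 6.3 pos [ 0.6007 -0.2015  0.094 ] yaw -2.907 F [-5.8  5.5  5.1] Ftool [ 4.4  6.7 -5. ] gap 0.0001
```

```bash
cat > f.sh <<'E'
python3 -c "
from h import *
st()"
E
python3 drive.py '[0,-0.002,0,0,0,0,0,0,0,0]' >/dev/null; bash f.sh;  python3 drive.py '[0,-0.002,0,0,0,0,0,0,0,0]' >/dev/null; bash f.sh
```

```text
t 6.5 pos [ 0.6013 -0.2025  0.094 ] yaw -2.906 F [-7.3  7.3  6.3] Ftool [ 5.4  8.9 -6.2] gap 0.0002
t 6.7 pos [ 0.602  -0.2038  0.0939] yaw -2.906 F [-5.9  7.7  5.6] Ftool [ 4.   8.9 -5.5] gap 0.0004
```

Moving, at about 9 N. I continue in small steps.

```bash
python3 drive.py '[0,-0.002,0,0,0,0,0,0,0,0]' >/dev/null; bash f.sh;  python3 drive.py '[-0.0005,-0.002,0,0,0,0,0,0,0,0]' >/dev/null; bash f.sh; python3 drive.py '[-0.0005,-0.002,0,0,0,0,0,0,0,0]' >/dev/null; bash f.sh; python3 w1.py|tail -4
```

```text
t 6.9 pos [ 0.6037 -0.2069  0.094 ] yaw -2.906 F [-3.4  5.4  1.6] Ftool [ 2.1  6.1 -1.5] gap -0.0003
t 7.1 pos [ 0.6058 -0.2113  0.0943] yaw -2.907 F [-0.3  1.5 -1.4] Ftool [-0.1  1.5  1.4] gap -0.0
t 7.3 pos [ 0.6062 -0.2122  0.0943] yaw -2.907 F [-0.8  4.   0.9] Ftool [-0.2  4.  -0.9] gap -0.0003
0.05 [ 0.603 -0.206] abs [0.0014 0.0067] step [-0.0017 -0.0061]
0.02 [ 0.605 -0.209] abs [0.0005 0.003 ] step [-0.0009 -0.0037]
0 [ 0.606 -0.212] abs [-0.0001  0.0005] step [-0.0005 -0.0025]
-0.02 [ 0.607 -0.214] abs [-0.0006 -0.002 ] step [-0.0005 -0.0025]
```

Force dropped and then rose again at the stop, which is the click. I back off, lift, and look.

```bash
python3 drive.py '[0,0.015,0,0,0,0,0.025,0,0,0,0.02,0.03,0,0,0,0.02,0.02,-0.04,0,0,0.04,0,-0.045,0,0,0.045,0,-0.02,0,0,0.05,0,0,0,0,0,0,0,0,0]' >/dev/null; bash f.sh; python3 -c "
from h import *
snap('top','t4');snap('scene','s4')
p=np.load('p.npy');p[4]=0.0;overlay(p,'t4','s4','pics/ov4.png')"
```

```text
t 8.1 pos [ 0.4128 -0.1674  0.19  ] yaw -2.916 F [ 0.1  0.6 -0.8] Ftool [-0.3  0.5  0.8] gap 0.0001
```

View pics/ov4.png

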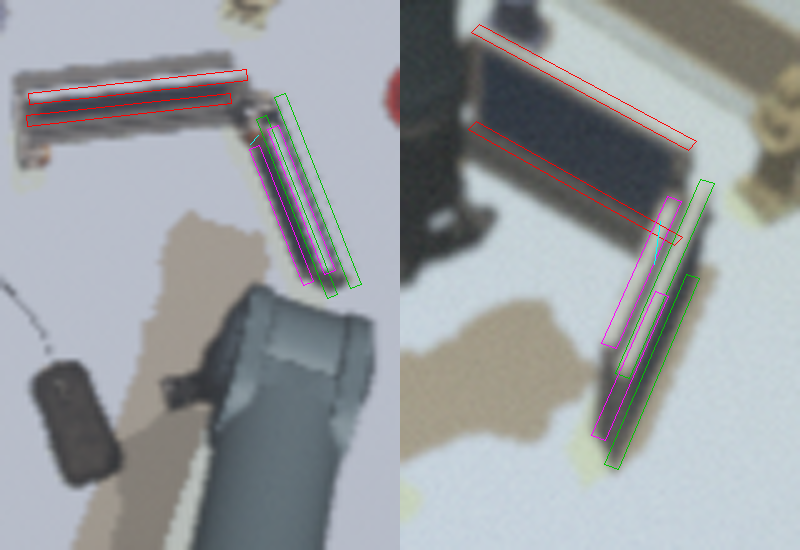

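The end leaf is caught flat on the middle leaf and the middle leaf has not moved. Next I go round to the outer side of the middle leaf.

```bash
python3 -c "
from h import *
p=np.load('p.npy');w=pt(p,'m',-.065,.16,.19);print(w)
s,R,e=st(w);print(np.round(s['qpos'],2))
c=Cam('t4');print('puck',c.atz((369,227),.03))"
```

```text
[ 0.53057516 -0.32446831  0.19      ]
t 8.2 pos [ 0.42   -0.1661  0.1918] yaw -2.912 F [ 0.6 -0.1 -0.1] Ftool [-0.5 -0.3  0.1] gap -0.0001
tool delta [-0.0715 -0.1794  0.0019]
[-0.4   0.03  0.71  2.12 -0.03  0.99  2.12]
puck [ 0.40747986 -0.46648927  0.03      ]
```

```bash
python3 drive.py '[-0.014,-0.036,0,0,0,-0.014,-0.036,0,0,0,-0.014,-0.036,0,0,0,-0.014,-0.036,0,0,0,-0.014,-0.036,0,0,0,0,0,0.04,0,0,0,0,0.04,0,0,0,0,0.03,0,0,0,0,0,0,0]' >/dev/null
cat > w2.py <<'E'
from h import *
s,R,e=st();p=np.load('p.npy');ym=p[2]+p[3]
v=R2(ym).T@(e-pt(p,'f',0,-.09,0))[:2];print("in initial mid frame",v.round(4))
# leaf angle if pusher (14.5x11 box, contact corner) touches outer face
b=s["tcp_rot"][2]%(2*np.pi)-np.pi/2-p[2]
h=pt(p,'f',0,-.09,0)[:2]
for th in np.arange(1.9,-.06,-.01):
    L=R2(th+p[2]).T@(e[:2]-h); bb=b-th; ext=.0145*abs(np.cos(bb))+.011*abs(np.sin(bb))
    if L[0]+ext<-.025: break
print("no contact for th <=",round(th,2),"L",L.round(4),"bias",round(bb,3),"q7",round(s["qpos"][6],2))
E
python3 w2.py
```

```text
t 9.1 pos [ 0.5288 -0.3217  0.0759] yaw -2.906 F [-1.1  0.2  0.4] Ftool [ 1.1  0.5 -0.4] gap -0.0002
in initial mid frame [-0.0618  0.1607]
no contact for th <= 1.9 L [-0.0478  0.1654] bias -0.187 q7 2.63
```

```bash
sed -i 's/arange(1.9/arange(2.4/' w2.py; python3 drive.py '[0,0.010,0,0,0,0,0.008,0,0,0,0.001,0.005,0,0.03,0,0.001,0.005,0,0.03,0,0.001,0.005,0,0.03,0,0.001,0.005,0,0.03,0,0,0,0,0,0]' >/dev/null;python3 w2.py
```

```text
t 9.8 pos [ 0.5201 -0.2902  0.0843] yaw -3.029 F [-0.2 -4.  -1.9] Ftool [ 0.7 -4.   1.9] gap 0.0001
in initial mid frame [-0.0292  0.1585]
no contact for th <= 1.73 L [-0.0424  0.1555] bias -0.139 q7 2.48
```

```bash
python3 drive.py '[0.002,0.008,0,0.05,0,0.002,0.008,0,0.05,0,0.002,0.008,0,0.05,0,0.002,0.008,0,0.05,0,0.002,0.008,0,0.05,0,0.002,0.008,0,0.05,0,0,0,0,0,0]' >/dev/null;python3 w2.py
```

```text
t 10.5 pos [ 0.5057 -0.2418  0.0832] yaw 2.954 F [-3.6 -4.3  0.1] Ftool [ 2.7 -4.9 -0.1] gap 0.0004
in initial mid frame [0.0212 0.1562]
no contact for th <= 1.41 L [-0.0419  0.152 ] bias -0.12 q7 2.15
```

```bash
python3 drive.py '[0.003,0.008,0,0.05,0,0.003,0.008,0,0.05,0,0.003,0.008,0,0.05,0,0.003,0.008,0,0.05,0,0.003,0.008,0,0.05,0,0.003,0.008,0,0.05,0,0.003,0.008,0,0.05,0,0.003,0.008,0,0.05,0,0.003,0.008,0,0.05,0,0.003,0.008,0,0.05,0,0,0,0,0,0]' >/dev/null;python3 w2.py
```

```text
t 11.6 pos [ 0.5127 -0.1556  0.0831] yaw 2.456 F [-1.6 -2.6  0.9] Ftool [-0.4 -3.  -0.9] gap -0.0003
in initial mid frame [0.1003 0.1212]
no contact for th <= 0.86 L [-0.0408  0.1519] bias -0.067 q7 1.57
```

```bash
python3 drive.py '[0.003,0.008,0,0.05,0,0.003,0.008,0,0.05,0,0.003,0.008,0,0.05,0,0.003,0.008,0,0.05,0,0.003,0.008,0,0.05,0,0.003,0.008,0,0.05,0,0.003,0.008,0,0.05,0,0.003,0.008,0,0.05,0,0.003,0.008,0,0.05,0,0.003,0.008,0,0.05,0,0,0,0,0,0]' >/dev/null;python3 w2.py; python3 -c "
from h import *
snap('top','t5');snap('scene','s5')
p=np.load('p.npy');p[4]=0.0;p[3]=.35;overlay(p,'t5','s5','pics/ov5.png')"
```

```text
t 12.7 pos [ 0.557  -0.0839  0.0826] yaw 1.956 F [-0.5 -2.2  0.8] Ftool [-1.9 -1.3 -0.8] gap 0.0001
in initial mid frame [0.1534 0.0557]
no contact for th <= 0.34 L [-0.0406  0.1581] bias -0.047 q7 1.02
```

View pics/ov5.png

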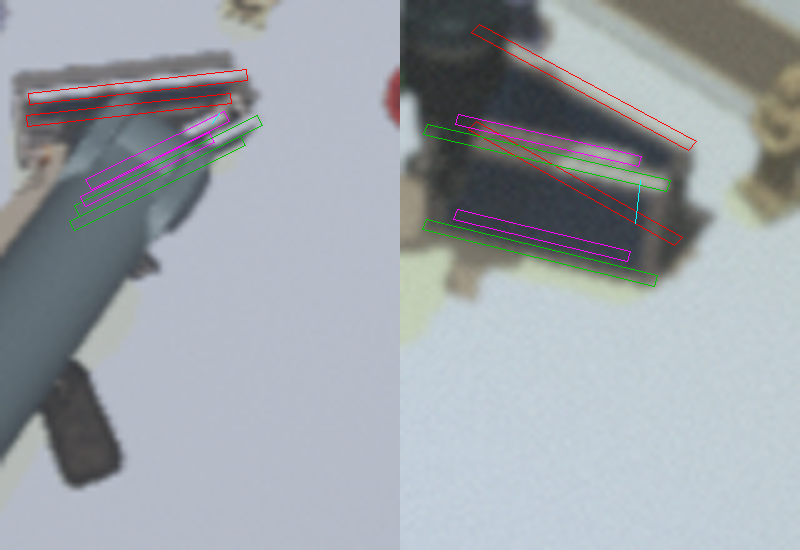

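The leaf is at about 0.34 rad with the end leaf still caught on it. I continue to just before the second catch.

```bash
python3 drive.py '[0.002,0.008,0,0.05,0,0.002,0.008,0,0.05,0,0.002,0.008,0,0.05,0,0.001,0.006,0,0.04,0,0,0,0,0,0]' >/dev/null;python3 w2.py; python3 drive.py '[0,0.004,0,0.03,0,0,0.004,0,0.02,0,0,0,0,0,0]' >/dev/null;python3 w2.py
```

```text
t 13.3 pos [ 0.5827 -0.066   0.0823] yaw 1.767 F [-2.6  0.2  4.3] Ftool [ 0.7 -2.5 -4.3] gap -0.0003
in initial mid frame [0.1618 0.0256]
no contact for th <= 0.15 L [-0.0406  0.1587] bias -0.047 q7 0.82
t 13.6 pos [ 0.5898 -0.0624  0.0821] yaw 1.718 F [-6.   2.9  7.9] Ftool [ 3.8 -5.6 -7.8] gap 0.0001
in initial mid frame [0.1629 0.0177]
no contact for th <= 0.1 L [-0.0408  0.1587] bias -0.046 q7 0.78
```

Near the roller now, so I use fine steps.

```bash
for i in 1; do python3 drive.py '[0,0.003,0,0.01,0,0,0,0,0,0]' >/dev/null;python3 w2.py; done; python3 drive.py '[0,0.003,0,0.01,0,0,0,0,0,0]' >/dev/null;python3 w2.py; python3 drive.py '[0,0.002,0,0,0,0,0,0,0,0]' >/dev/null;python3 w2.py
```

```text
t 13.8 pos [ 0.5924 -0.0613  0.0821] yaw 1.708 F [-5.5  5.   9.7] Ftool [ 5.8 -4.8 -9.7] gap 0.0001
in initial mid frame [0.1631 0.0149]
no contact for th <= 0.08 L [-0.0411  0.1585] bias -0.035 q7 0.77
t 14.0 pos [ 0.5954 -0.0601  0.0821] yaw 1.699 F [-6.9  4.9  8.6] Ftool [ 5.8 -6.2 -8.6] gap -0.0003
in initial mid frame [0.1633 0.0117]
no contact for th <= 0.06 L [-0.0412  0.1584] bias -0.025 q7 0.75
t 14.2 pos [ 0.597  -0.0595  0.0821] yaw 1.699 F [-7.7  6.   9.9] Ftool [ 7.1 -6.9 -9.8] gap -0.0002
in initial mid frame [0.1633 0.01  ]
no contact for th <= 0.05 L [-0.0411  0.1583] bias -0.014 q7 0.75
```

```bash
python3 drive.py '[0,0.002,0,0,0,0,0,0,0,0]' >/dev/null;python3 w2.py; python3 drive.py '[0,0.002,0,0,0,0,0,0,0,0]' >/dev/null;python3 w2.py
```

```text
t 14.4 pos [ 0.5972 -0.0594  0.082 ] yaw 1.699 F [-10.8   6.   13.5] Ftool [  7.5 -10.1 -13.3] gap -0.0004
in initial mid frame [0.1633 0.0098]
no contact for th <= 0.05 L [-0.0409  0.1584] bias -0.015 q7 0.75
t 14.6 pos [ 0.5979 -0.0591  0.082 ] yaw 1.698 F [-14.1   6.5  14.9] Ftool [  8.5 -13.3 -14.6] gap 0.0
in initial mid frame [0.1633 0.009 ]
no contact for th <= 0.05 L [-0.0401  0.1586] bias -0.015 q7 0.75
```

Unwanted vertical and lateral friction load has built up. I relieve it before pushing on.

```bash
python3 drive.py '[0.002,0,-0.003,0,0,0,0,0,0,0]' >/dev/null;python3 w2.py; python3 drive.py '[0,0.002,0,0,0,0,0,0,0,0]' >/dev/null;python3 w2.py
```

```text
t 14.8 pos [ 0.5981 -0.0594  0.0832] yaw 1.697 F [-7.7  0.7  2.5] Ftool [ 1.7 -7.6 -2.4] gap -0.0002
in initial mid frame [0.163  0.0089]
no contact for th <= 0.05 L [-0.0401  0.1583] bias -0.016 q7 0.75
t 15.0 pos [ 0.5985 -0.0592  0.0832] yaw 1.697 F [-10.1   2.4   6.2] Ftool [ 3.7 -9.7 -6.1] gap -0.0
in initial mid frame [0.1631 0.0085]
no contact for th <= 0.04 L [-0.0412  0.158 ] bias -0.007 q7 0.74
```

```bash
python3 drive.py '[0.0005,0.002,-0.001,0,0,0,0,0,0,0]' >/dev/null;python3 w2.py|head -1; python3 drive.py '[0.0005,0.002,-0.001,0,0,0,0,0,0,0]' >/dev/null;python3 w2.py
```

```text
t 15.2 pos [ 0.5986 -0.0591  0.0833] yaw 1.696 F [-12.4   1.8   3.9] Ftool [  3.4 -12.1  -3.7] gap 0.0003
t 15.4 pos [ 0.6003 -0.0586  0.0834] yaw 1.696 F [-10.7   0.1  -0.4] Ftool [  1.5 -10.6   0.5] gap 0.0001
in initial mid frame [0.163  0.0066]
no contact for th <= 0.03 L [-0.0409  0.1579] bias 0.002 q7 0.74
```

```bash
python3 drive.py '[0.0005,0.002,-0.001,0,0,0,0,0,0,0]' >/dev/null;python3 w2.py|head -1
```

```text
t 15.6 pos [ 0.6019 -0.0581  0.0836] yaw 1.695 F [-9.6 -0.5 -4.9] Ftool [ 0.6 -9.5  5. ] gap 0.0002
```

Moving through the catch.

```bash
python3 drive.py '[0,0.002,0,0,0,0,0,0,0,0]' >/dev/null;python3 w2.py|head -1;python3 drive.py '[0,0.002,0,0,0,0,0,0,0,0]' >/dev/null;python3 w2.py
```

```text
t 15.8 pos [ 0.6061 -0.0571  0.084 ] yaw 1.696 F [-5.6  1.  -4.2] Ftool [ 1.6 -5.4  4.2] gap 0.0002
t 16.0 pos [ 0.6082 -0.0567  0.0843] yaw 1.696 F [-7.9  0.9 -3.2] Ftool [ 1.9 -7.7  3.3] gap 0.0001
in initial mid frame [ 0.1622 -0.0015]
no contact for th <= -0.02 L [-0.0407  0.157 ] bias 0.053 q7 0.73
```

```bash
python3 drive.py '[0,0.001,0,0,0,0,0,0,0,0]' >/dev/null;python3 w2.py
```

```text
t 16.2 pos [ 0.6082 -0.0566  0.0843] yaw 1.696 F [-8.5  1.7 -1.2] Ftool [ 2.8 -8.2  1.3] gap 0.0
in initial mid frame [ 0.1623 -0.0015]
no contact for th <= -0.02 L [-0.0407  0.1571] bias 0.053 q7 0.73
```

```bash
python3 drive.py '[0,0.002,0,0,0,0,0,0,0,0]' >/dev/null;python3 w2.py|head -1;python3 drive.py '[0,0.002,0,0,0,0,0,0,0,0]' >/dev/null;python3 w2.py
```

```text
t 16.4 pos [ 0.6082 -0.0566  0.0842] yaw 1.695 F [-13.9   1.8   1.4] Ftool [  3.6 -13.6  -1.2] gap -0.0002
t 16.6 pos [ 0.6081 -0.0565  0.0842] yaw 1.695 F [-18.1   3.    5.3] Ftool [  5.3 -17.7  -4.9] gap -0.0002
in initial mid frame [ 0.1624 -0.0015]
no contact for th <= -0.02 L [-0.0408  0.1572] bias 0.051 q7 0.73
```

Hard stop: force rises without motion, so the leaf is fully folded. I back off, lift clear, and check by fitting the marks in fresh images.

```bash
python3 drive.py '[0,-0.01,0,0,0,0,-0.03,0,0,0,0,-0.045,0,0,0,0,-0.045,0,0,0,0,0,-0.045,0,0,0,-0.03,-0.045,0,0,-0.045,0,0,0,0,-0.045,0,0,0,0,-0.045,0,0,0,0,-0.045,0,0,0,0,0,0,0,0,0,0,0,0,0,0]' >/dev/null;bash f.sh
python3 - <<'E'
from h import *
for i in range(10): pass
snap('top','t6');snap('scene','s6')
p=np.load('p.npy')
# score leaf angles: mean brightness of the top edges (white) minus faces; scan th1 with th2=0 and th2 with th1=0
def score(q,tags=('s6','t6')):
    r=[]
    for tag in tags:
        c=Cam(tag);g=cv2.GaussianBlur(c.f,(0,0),.6).mean(2).astype(np.float32);v=0
        for l,x,y0,y1 in(('m',-.02,.02,.17),('e',.008,-.12,-.02)):
            for dx,w in((0,1),(.012,-.5),(-.012,-.5)):
                uv=c.proj(np.array([pt(q,l,x+dx,y,.12) for y in np.linspace(y0,y1,40)])).astype(np.float32)
                v+=w*cv2.remap(g,uv[:,:1],uv[:,1:],cv2.INTER_LINEAR).mean()
        r.append(round(float(v),1))
    return r
for t in(-.04,-.02,0,.02,.04,.08,.12,.2):
    q=p.copy();q[3]=t;q[4]=0;print("th1",t,score(q))
for t in(0,.05,.1,.2,.4):
    q=p.copy();q[3]=0;q[4]=t;print("th2",t,score(q))
# rook/figure/etc. moved? image difference outside the divider and arm
for a,b in(('t0','t6'),('s0','s6')):
    A,B=Cam(a).f,Cam(b).f; d=(cv2.absdiff(A,B).max(2)>45).astype(np.uint8); d=cv2.morphologyEx(d,cv2.MORPH_OPEN,np.ones((3,3)))
    n,_,s,_=cv2.connectedComponentsWithStats(d); print(a,[x.tolist() for x in s[1:] if x[4]>15])
c=Cam('s6')
E
```

```text
t 17.8 pos [ 0.4848 -0.2587  0.1748] yaw 1.691 F [0.7 1.  0.2] Ftool [ 0.9  0.8 -0.2] gap -0.0001
th1 -0.04 [4.6, 101.8]
th1 -0.02 [15.4, 105.3]
th1 0 [21.8, 76.6]
th1 0.02 [20.4, 24.3]
th1 0.04 [13.0, -25.2]
th1 0.08 [1.4, -49.0]
th1 0.12 [7.1, -13.1]
th1 0.2 [-1.0, -29.2]
th2 0 [21.8, 76.6]
th2 0.05 [20.7, 98.0]
th2 0.1 [19.6, 62.6]
th2 0.2 [14.6, 26.5]
th2 0.4 [9.4, 34.0]
t0 [[235, 169, 129, 97, 4621], [272, 174, 36, 8, 143], [300, 206, 10, 4, 40], [127, 221, 120, 45, 2065], [61, 252, 67, 29, 935], [265, 269, 13, 6, 73], [57, 275, 191, 109, 4161], [205, 279, 70, 51, 1809], [249, 279, 30, 8, 199], [238, 282, 9, 5, 38], [284, 327, 5, 6, 18], [231, 331, 31, 26, 537], [273, 330, 5, 7, 28], [283, 338, 7, 12, 63], [268, 358, 11, 6, 59]]
s0 [[68, 49, 5, 5, 21], [26, 55, 36, 29, 586], [15, 68, 11, 17, 133], [42, 78, 182, 179, 10043], [191, 99, 4, 9, 27], [197, 102, 78, 62, 1307], [276, 138, 8, 19, 128], [281, 141, 41, 64, 1456], [275, 191, 16, 10, 103], [276, 211, 38, 37, 458], [273, 221, 54, 51, 951], [185, 227, 55, 44, 1171], [241, 236, 31, 19, 436], [315, 243, 15, 22, 211], [122, 247, 6, 7, 33], [87, 249, 8, 6, 39], [126, 257, 5, 7, 27], [82, 264, 3, 14, 42], [139, 264, 7, 15, 77], [150, 273, 13, 15, 120], [99, 296, 7, 9, 43], [175, 309, 4, 5, 17]]
```

```bash
python3 -c "
from workcell import manip
print(manip.close_job())"
```

```text
the job is handed in; nothing more can be done
None
```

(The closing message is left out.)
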